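# Fit the matching spacer sleeve on the carpet-clipper gauge

## Task

One post of the green carpet-clipper gauge already wears its yellow spacer sleeve. From the three loose yellow sleeves pick the one of the same height, so that the guide rail will later lie level, and put it upright over the bare post until it sits flat on the green plate. Leave the other two sleeves standing where they are.

Things in the scene. Friction and masses are not known exactly. Their poses are not given: they have to be found in the camera images.
- gauge: Fixed green plate, 90 (x) by 300 (y) by 10 mm thick, flat on the table, yaw up to 0.4 rad either way. Origin: centre of underside; z up. Two steel posts, diameter 12 mm, 22 mm tall above the plate, at x = 0, y = +100 and -100 mm in its frame. The one at y = +100 wears a fixed yellow sleeve, 42 mm high, 44 mm outside; the one at y = -100 is bare: the chosen sleeve goes there.
- sleeve_a: Loose yellow-painted metal sleeve (short open tube) standing on the table, 28 mm high, outside diameter 44 mm, bore 32 mm. Origin: centre of the lower end; z is the tube's axis, up. About 50 g.
- sleeve_b: Loose yellow-painted metal sleeve standing on the table, 42 mm high, outside diameter 44 mm, bore 32 mm. Origin: centre of the lower end; z is the tube's axis, up. About 75 g.
- sleeve_c: Loose yellow-painted metal sleeve standing on the table, 60 mm high, outside diameter 44 mm, bore 32 mm. Origin: centre of the lower end; z is the tube's axis, up. About 110 g.
Not all that is in view belongs to the job. Leave any black or turquoise look-alike of the sleeve_b alone.

How it is judged:
At the end, for the whole second after the job is handed in: The 42 mm sleeve stands upright (within 0.15 rad) and at rest around the bare post, its centre within 15 mm of the post's along each gauge axis and its lower end on the plate (no more than 4 mm above the plate's top); the 28 mm and 60 mm sleeves still stand upright within 30 mm of where they began (x of sleeve_b in the frame of gauge between -0.015 and 0.015 m and y of sleeve_b in the frame of gauge between -0.115 and -0.085 m and z of sleeve_b in the frame of gauge below 0.014 m and angle between each of sleeve_b, sleeve_a, sleeve_c's own z axis and vertical below 0.15 rad and linear speed of sleeve_b below 0.02 m/s and distance of each of sleeve_a, sleeve_c from where it was at the start of the episode below 0.03 m); the robot touches nothing.
It fails at once if one of the two other sleeves is moved 30 mm or more from its place, or lifted off (distance of any of sleeve_a, sleeve_c from where it was at the start of the episode above 0.03 m).
It also fails if it takes over 29 s, if anything falls off the work surface, if the arm or the gripper's body presses on something with over 40 N, if the wrist force passes 120 N, or if a joint passes its speed limit or range.

## Robot

A 6-joint arm with a two-finger parallel gripper is mounted at the origin on the work surface. World frame = base frame: x ahead of the robot, y to its left, z up, the work surface at z = 0. Lengths are in m, angles in rad, forces in N, time in s.
With the tool pointing down it reaches from about 0.3 to 0.85 m from the base axis. Payload 4.2 kg.
Tool frame: the origin (TCP) lies midway between the tips of the shut fingers; the grasp point (between the pads) lies 19 mm behind it; z points along the fingers, y is the line along which they close (so a half turn about z gives the same grasp; the last joint's range is limited). The gripper opens to 91 mm and grips with 3 to 60 N. Pads are 32 mm wide; open, the fingers measure 118 mm over their backs; the gripper's body (76 mm by 178 mm) begins 60 mm behind the grasp point.
Start: joints at [-1.367, 0.32, 1.565, -0, 1.257, -0.02], TCP at [0.128, -0.561, 0.214] pointing down, gripper open.
Joint ranges: [-3.11, 3.11], [-0.84, 2.01], [0.21, 2.61], [-1.34, 4.49], [0.05, 2.63], [-2.56, 2.56]. Speed limits (rad/s): [2.57, 2.57, 3.14, 3.14, 3.14, 3.14].

## Interface

Orientations are given as a 3x3 rotation matrix whose columns are the frame's x, y, z axes.
In Python, from bench import read_state, optics, ctrl gives the robot as it stands.
- The arm moves only by the shell command python3 -m creep 'ROWS' [FORCE]. ROWS is JSON, a list of rows, each an object with "rotation": the turn, a rotation vector about the tool's x, y, z in rad, a list of three; "dp": the shift along the tool's x, y, z in mm, a list of three; "grip": the opening, from 0 (shut) to 1 (fully open). In form: [{"rotation": [wx, wy, wz], "dp": [x, y, z], "grip": grip}, ...]. A call has 1 to 20 rows; each row is the pose to reach, as a shift and turn from the pose commanded when the call began, along the tool's axes at that moment; what a row does not reach only later rows make up. A row lasts 1/10 s, in which the tool goes at most 50 mm and 8.59 degrees, less where a joint would pass 70% of its speed; a pose out of reach is approached as far as the arm can. A call with a gripper value outside its range is refused whole. The fingers move at their own pace and stop on an object; FORCE is the grip in N (left out, the last holds). Time passes only in rows, so rows that repeat a pose let the fingers close. It gives the time, the measured TCP pose, the force, the opening and the grip force at its end, in the units of the state.
- read_state(): the state, without advancing time (a new reading comes with each control period).
- optics.capture(name): name is "scene" or "side" or "wrist"; returns the picture (420x560x3 uint8, red, green, blue); there is no depth.
- optics.camera_model(name): a dict with "camera_matrix" (3x3 intrinsics, pixels), "extrinsics" (4x4, takes a point from camera to world coordinates); the wrist camera has in their place "tool_from_camera" (4x4, takes a point from camera to tool coordinates, whose origin is the TCP and whose axes are the flange's). Camera axes: x right, y down, z forward; pixel columns grow to the right and rows downward; lengths in m; the calibration is good to about 2 mm. A picture is of the moment at which its call begins: read the wrist's pose just before it. camera_model takes no time and is no camera call.
- ctrl.job_done(): hands the job in; it is judged then, once.
The state is a dict: "t": time; "joints": joint angles; "dq": joint speeds; "tau": joint torques, N m; "tool_pos": TCP position; "tool_rot": TCP orientation; "ft_force": force on the tool from outside, world axes, zero at the start; "ft_torque": the same for the moment, N m; "grip_width": finger opening in m; "grasp_force": force on a finger pad.
Only numpy, scipy, OpenCV 4.12 (cv2) and the standard library are available. Lean on these libraries where they do the work, as an engineer would, in place of code of your own. Each camera call takes 0.05 s, during which the arm holds its last target. There are 200 camera calls.

## Working session

There is one attempt and no reset: what is moved stays moved. The work goes in short steps, Python scripts to look and compute and a shell command to move; the robot and the scene stay as the last step left them, time stands still between calls to the robot, and variables do not carry over. Pictures are saved under pics/ and viewed, at most 10 in all, crops included, and the job is handed in when it is done.

```bash
mkdir -p pics; python3 - <<'E'
from bench import read_state, optics
import cv2,numpy as np
for n in("scene","side"):
    im=optics.capture(n); cv2.imwrite(f"pics/{n}0.png",im[:,:,::-1])
    m=optics.camera_model(n); print(n,np.round(m["camera_matrix"],1).tolist(),np.round(m["extrinsics"],3).tolist())
m=optics.camera_model("wrist");print(np.round(m["tool_from_camera"],3).tolist())
s=read_state();print(s["t"],s["tool_pos"],np.round(s["tool_rot"],3).tolist())
E
```

```text
scene [[384.1, 0.0, 280.4], [0.0, 384.1, 209.1], [0.0, 0.0, 1.0]] [[-0.661, 0.609, -0.438, 0.768], [0.75, 0.538, -0.384, 0.299], [0.002, -0.582, -0.813, 0.585], [0.0, 0.0, 0.0, 1.0]]
side [[537.8, 0.0, 279.5], [0.0, 537.8, 205.5], [0.0, 0.0, 1.0]] [[0.973, -0.169, 0.154, 0.326], [-0.229, -0.714, 0.662, -0.624], [-0.002, -0.68, -0.734, 0.808], [0.0, 0.0, 0.0, 1.0]]
[[-0.0, -0.968, -0.249, 0.071], [1.0, -0.0, 0.0, 0.0], [-0.0, -0.249, 0.968, -0.172], [0.0, 0.0, 0.0, 1.0]]
0.1 [ 0.12752905 -0.56021134  0.21319957] [[0.975, 0.222, -0.0], [0.222, -0.975, 0.002], [0.0, -0.002, -1.0]]
```

View pics/scene0.png

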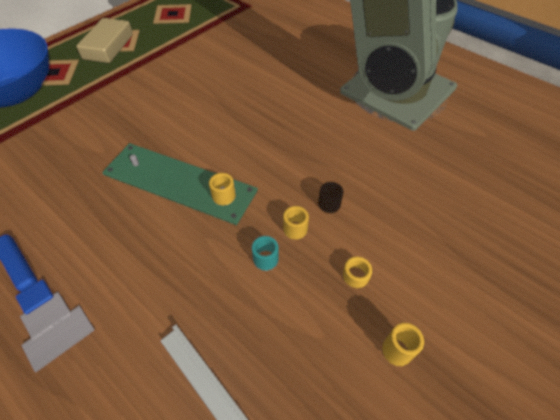

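View pics/side0.png

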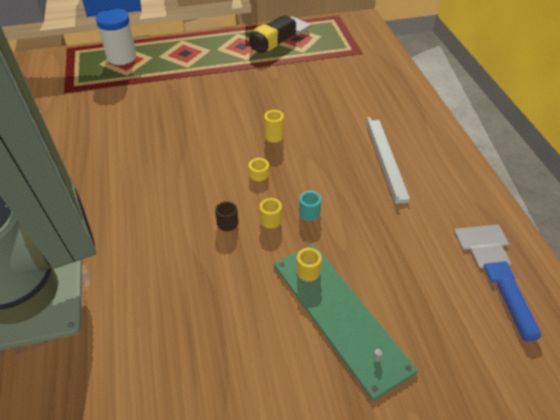

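The loose sleeves in the scene view are at (295,222), which looks like the 42 mm one, (357,272), short, and (403,344), tall. In the side view they are at (270,213), (259,169) and (274,126). The gauge's bare post is at (134,160) in the scene view and (378,355) in the side view. The black and turquoise decoys flank the 42 mm sleeve.

```bash
cat >h.py <<'E'
import cv2,numpy as np
from bench import optics,read_state
def model(n):
    m=optics.camera_model(n); K=m["camera_matrix"]
    if n=="wrist":
        s=read_state();T=np.eye(4);T[:3,:3]=s["tool_rot"];T[:3,3]=s["tool_pos"]
        return np.array(K),T@np.array(m["tool_from_camera"])
    return np.array(K),np.array(m["extrinsics"])
def ray(K,T,uv,z):
    d=np.c_[np.atleast_2d(uv),np.ones(len(np.atleast_2d(uv)))]@np.linalg.inv(K).T@T[:3,:3].T
    o=T[:3,3]; return o+d*((z-o[2])/d[:,2:])
def blobs(im,lo,hi,amin=120):
    h=cv2.cvtColor(im,cv2.COLOR_RGB2HSV); m=cv2.inRange(h,lo,hi)
    m=cv2.morphologyEx(m,cv2.MORPH_CLOSE,np.ones((3,3)))
    c,_=cv2.findContours(m,cv2.RETR_EXTERNAL,cv2.CHAIN_APPROX_NONE)
    return [x[:,0,:].astype(float) for x in c if cv2.contourArea(x)>amin]
Y=((20,150,90),(32,255,255)); G=((65,90,40),(84,255,200))
E
python3 - <<'E'
from h import *
for n in("scene","side"):
    im=cv2.imread(f"pics/{n}0.png")[:,:,::-1].copy();K,T=model(n)
    for c in blobs(im,*Y):
        b=cv2.boundingRect(c.astype(np.int32)); uv=[b[0]+b[2]/2-.5,b[1]+b[3]/2-.5]
        print(n,b,[np.round(ray(K,T,uv,h/2)[0,:2],4).tolist() for h in(.028,.042,.06,.062)])
    for c in blobs(im,*G,1500):
        w=ray(K,T,c,.01)[:,:2]; r=cv2.minAreaRect((w*1000).astype(np.float32)); bx=cv2.boxPoints(r)
        e=max((bx[1]-bx[0],bx[2]-bx[1]),key=np.linalg.norm)
        print("green",len(c),np.round(r[0],1),np.round(r[1],1),"long axis angle",np.arctan2(e[1],e[0]))
    print("post mid",ray(K,T,[[134,160]] if n=="scene" else [[378,355]],.022))
E
```

```text
scene (383, 324, 41, 42) [[0.5244, 0.324], [0.5274, 0.3237], [0.5312, 0.3233], [0.5317, 0.3232]]
scene (344, 257, 28, 31) [[0.472, 0.2073], [0.4756, 0.2084], [0.4803, 0.2099], [0.4808, 0.21]]
scene (283, 207, 25, 32) [[0.4654, 0.068], [0.4691, 0.0709], [0.4739, 0.0745], [0.4744, 0.0749]]
scene (209, 173, 26, 32) [[0.4986, -0.0865], [0.5019, -0.0818], [0.5062, -0.0758], [0.5066, -0.0751]]
green 300 [ 546.4 -191.9] [ 85.5 240.5] long axis angle -1.261449
post mid [[ 0.56728224 -0.26358303  0.022     ]]
side (297, 248, 24, 33) [[0.5117, -0.0611], [0.5101, -0.0661], [0.508, -0.0725], [0.5078, -0.0732]]
side (259, 197, 24, 32) [[0.4717, 0.0787], [0.4704, 0.0725], [0.4688, 0.0646], [0.4686, 0.0637]]
side (248, 157, 22, 25) [[0.474, 0.2076], [0.4727, 0.2003], [0.4711, 0.1908], [0.4709, 0.1898]]
side (264, 109, 20, 34) [[0.5381, 0.3443], [0.5363, 0.3358], [0.5339, 0.3248], [0.5336, 0.3236]]
side (253, 24, 25, 27) [[0.6026, 0.7371], [0.6002, 0.7251], [0.597, 0.7097], [0.5967, 0.708]]
side (437, 0, 123, 154) [[1.1474, 0.4056], [1.1401, 0.3965], [1.1308, 0.3849], [1.1298, 0.3836]]
green 550 [ 551.3 -216.6] [ 84.3 181.4] long axis angle -1.2703513
post mid [[ 0.5698178  -0.26450111  0.022     ]]
```

```bash
python3 - <<'E'
from h import *
for n,k,t in(("scene",[331,198],[265,253.5]),("side",[227,216],[310,206])):
    K,T=model(n); print(ray(K,T,[k,t],.021)[:,:2].round(4).tolist())
s=read_state();R=s["tool_rot"];p=s["tool_pos"]
d=np.array([.4702,.0717,.15])-p; print(s["t"],s["joints"].round(3) if hasattr(s["joints"],"round") else s["joints"], "tool mm",(R.T@d*1000).round(1), s["grip_width"])
E
```

```text
[[0.3837, 0.0857], [0.5496, 0.0734]]
[[0.3854, 0.0832], [0.5509, 0.0714]]
0.1 [-1.367  0.32   1.566 -0.     1.257 -0.02 ] tool mm [ 474.4 -540.    64.1] 0.09115631806843869
```

```bash
python3 -m creep '[{"rotation":[0,0,0],"dp":[474,-540,64],"grip":1},{"rotation":[0,0,0],"dp":[474,-540,64],"grip":1},{"rotation":[0,0,0],"dp":[474,-540,64],"grip":1},{"rotation":[0,0,0],"dp":[474,-540,64],"grip":1},{"rotation":[0,0,0],"dp":[474,-540,64],"grip":1},{"rotation":[0,0,0],"dp":[474,-540,64],"grip":1},{"rotation":[0,0,0],"dp":[474,-540,64],"grip":1},{"rotation":[0,0,0],"dp":[474,-540,64],"grip":1},{"rotation":[0,0,0],"dp":[474,-540,64],"grip":1},{"rotation":[0,0,0],"dp":[474,-540,64],"grip":1},{"rotation":[0,0,0],"dp":[474,-540,64],"grip":1},{"rotation":[0,0,0],"dp":[474,-540,64],"grip":1},{"rotation":[0,0,0],"dp":[474,-540,64],"grip":1},{"rotation":[0,0,0],"dp":[474,-540,64],"grip":1},{"rotation":[0,0,0],"dp":[474,-540,64],"grip":1},{"rotation":[0,0,0],"dp":[474,-540,64],"grip":1},{"rotation":[0,0,0],"dp":[474,-540,64],"grip":1},{"rotation":[0,0,0],"dp":[474,-540,64],"grip":1},{"rotation":[0,0,0],"dp":[474,-540,64],"grip":1}]'
cat >w.py <<'E'
import sys
from h import *
K,T=model("wrist"); im=optics.capture("wrist"); cv2.imwrite(f"pics/{sys.argv[1]}.png",im[:,:,::-1])
s=read_state();R=s["tool_rot"];p=s["tool_pos"];print(s["t"],np.round(p,4),np.round(R,3).tolist())
for c in blobs(im,*Y):
    b=cv2.boundingRect(c.astype(np.int32)); w=ray(K,T,[b[0]+b[2]/2-.5,b[1]+b[3]/2-.5],.021)[0]
    print(b,w.round(4),"tool mm",(R.T@(w-p)*1000).round(1))
E
python3 w.py w1
```

```text
t: 2.0
tool_pos: [0.4694, 0.0699, 0.1501]
tool_rot: [[0.975, 0.22, -0.0], [0.22, -0.975, -0.0], [-0.0, 0.0, -1.0]]
ft_force: [0.2, 0.4, 1.2]
grip_width: 0.0914
grasp_force: 0.0
2.05 [0.4695 0.07   0.1502] [[0.975, 0.22, 0.0], [0.22, -0.975, -0.0], [0.0, 0.0, -1.0]]
(256, 195, 37, 30) [0.4615 0.0692 0.021 ] tool mm [ -8.   -1.  129.2]
(429, 186, 38, 37) [ 0.5037 -0.0926  0.021 ] tool mm [ -2.5 166.1 129.2]
(255, 177, 43, 24) [0.4821 0.0719 0.021 ] tool mm [ 12.7   0.9 129.2]
(405, 173, 53, 51) [ 0.5058 -0.0751  0.021 ] tool mm [  3.4 149.5 129.2]
(113, 149, 33, 36) [0.4723 0.2105 0.021 ] tool mm [  33.6 -136.5  129.2]
(127, 142, 37, 46) [0.4774 0.1961 0.021 ] tool mm [  35.5 -121.4  129.2]
(0, 41, 50, 57) [0.537  0.3083 0.021 ] tool mm [ 118.2 -217.7  129.1]
```

View pics/w1.png

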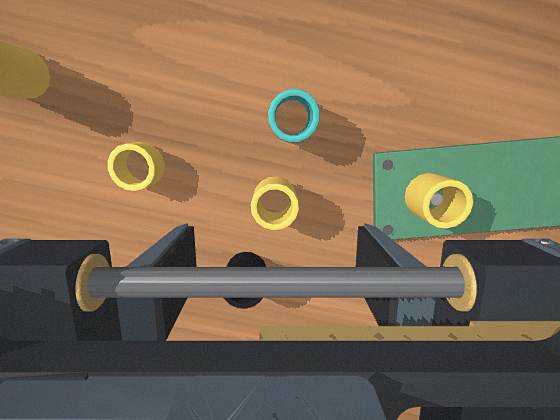

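The wrist view shows the 42 mm sleeve at (275,200), centred between the fingers. The black and turquoise decoys sit fore and aft, clear of the finger line.

```bash
python3 -m creep '[{"rotation":[0,0,0],"dp":[1,-1,35],"grip":1},{"rotation":[0,0,0],"dp":[1,-1,70],"grip":1},{"rotation":[0,0,0],"dp":[1,-1,105],"grip":1},{"rotation":[0,0,0],"dp":[1,-1,130],"grip":1},{"rotation":[0,0,0],"dp":[1,-1,142],"grip":1},{"rotation":[0,0,0],"dp":[1,-1,142],"grip":1},{"rotation":[0,0,0],"dp":[1,-1,142],"grip":0},{"rotation":[0,0,0],"dp":[1,-1,142],"grip":0},{"rotation":[0,0,0],"dp":[1,-1,142],"grip":0},{"rotation":[0,0,0],"dp":[1,-1,142],"grip":0},{"rotation":[0,0,0],"dp":[1,-1,142],"grip":0},{"rotation":[0,0,0],"dp":[1,-1,142],"grip":0},{"rotation":[0,0,0],"dp":[1,-1,142],"grip":0},{"rotation":[0,0,0],"dp":[1,-1,142],"grip":0}]' 20
```

```text
t: 3.45
tool_pos: [0.4708, 0.0723, 0.0081]
tool_rot: [[0.975, 0.222, 0.0], [0.222, -0.975, -0.0], [0.0, 0.0, -1.0]]
ft_force: [-0.8, -0.4, 1.9]
grip_width: 0.0436
grasp_force: 20.0
```

```bash
python3 -m creep '[{"rotation":[0,0,0],"dp":[0,0,-25],"grip":0},{"rotation":[0,0,0],"dp":[0,0,-60],"grip":0},{"rotation":[0,0,0],"dp":[0,0,-90],"grip":0},{"rotation":[0,0,0],"dp":[2,35,-90],"grip":0},{"rotation":[0,0,0],"dp":[4,75,-90],"grip":0},{"rotation":[0,0,0],"dp":[7,115,-90],"grip":0},{"rotation":[0,0,0],"dp":[9,155,-90],"grip":0},{"rotation":[0,0,0],"dp":[11,195,-90],"grip":0},{"rotation":[0,0,0],"dp":[14,235,-90],"grip":0},{"rotation":[0,0,0],"dp":[16,275,-90],"grip":0},{"rotation":[0,0,0],"dp":[18,310,-90],"grip":0},{"rotation":[0,0,0],"dp":[20,335,-90],"grip":0},{"rotation":[0,0,0],"dp":[20,350,-90],"grip":0},{"rotation":[0,0,0],"dp":[20,350,-90],"grip":0},{"rotation":[0,0,0],"dp":[20,350,-90],"grip":0}]'
python3 w.py w2
python3 - <<'E'
from h import *
for n in("scene","side"):
    im=optics.capture(n);cv2.imwrite(f"pics/{n}2.png",im[:,:,::-1])
E
```

```text
t: 4.95
tool_pos: [0.5672, -0.2636, 0.0975]
tool_rot: [[0.975, 0.222, -0.001], [0.222, -0.975, 0.001], [-0.001, -0.002, -1.0]]
ft_force: [-0.1, 0.5, 0.1]
grip_width: 0.0437
grasp_force: 20.0
5.0 [ 0.5673 -0.2632  0.0977] [[0.975, 0.223, -0.001], [0.223, -0.975, 0.001], [-0.001, -0.001, -1.0]]
(234, 298, 84, 27) [ 0.4841 -0.2828  0.021 ] tool mm [-85.4   0.7  76.8]
(234, 231, 22, 36) [ 0.535 -0.245  0.021] tool mm [-27.4 -24.8  76.8]
(252, 217, 68, 50) [ 0.5484 -0.2766  0.021 ] tool mm [-21.3   8.9  76.7]
(0, 208, 67, 56) [ 0.5077 -0.0745  0.021 ] tool mm [ -16.  -197.2   77. ]
```

View pics/w2.png

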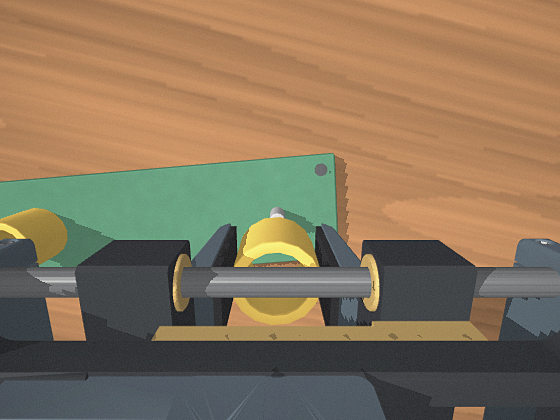

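View pics/scene2.png

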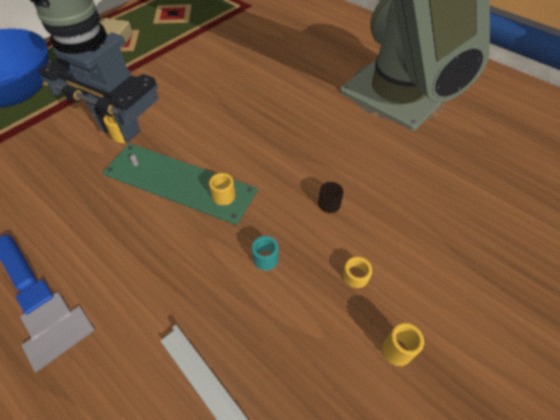

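The wrist view shows the sleeve held and level, with the post tip just above its rim at about (277,212).

```bash
python3 - <<'E'
from h import *
K,T=model("wrist");s=read_state();w=ray(K,T,[277,212],.031)[0];print(w,s["tool_rot"].T@(w-s["tool_pos"])*1000, s["tool_rot"].T@(np.array([.5685,-.264,0])-s["tool_pos"])*1000)
E
```

```text
[ 0.57412405 -0.2631491   0.031     ] [ 6.46237509  1.53092236 66.98393785] [ 0.80419168  1.12534804 97.98675119]
```

```bash
python3 -m creep '[{"rotation":[0,0,0],"dp":[2,1,20],"grip":0},{"rotation":[0,0,0],"dp":[2,1,40],"grip":0},{"rotation":[0,0,0],"dp":[2,1,50],"grip":0},{"rotation":[0,0,0],"dp":[2,1,58],"grip":0},{"rotation":[0,0,0],"dp":[2,1,64],"grip":0},{"rotation":[0,0,0],"dp":[2,1,70],"grip":0},{"rotation":[0,0,0],"dp":[2,1,75],"grip":0},{"rotation":[0,0,0],"dp":[2,1,78],"grip":0},{"rotation":[0,0,0],"dp":[2,1,78],"grip":0},{"rotation":[0,0,0],"dp":[2,1,78],"grip":0}]'
```

```text
t: 6.1
tool_pos: [0.5702, -0.2653, 0.0202]
tool_rot: [[0.975, 0.222, 0.0], [0.222, -0.975, -0.0], [0.0, 0.0, -1.0]]
ft_force: [0.2, -0.9, -0.9]
grip_width: 0.0436
grasp_force: 20.0
```

No contact, so the post has entered the bore and the sleeve is about 2 mm above the plate. I'll lower it that last bit, release and retreat.

```bash
python3 -m creep '[{"rotation":[0,0,0],"dp":[0,0,1.5],"grip":0},{"rotation":[0,0,0],"dp":[0,0,2],"grip":0},{"rotation":[0,0,0],"dp":[0,0,2],"grip":0},{"rotation":[0,0,0],"dp":[0,0,2],"grip":0.75},{"rotation":[0,0,0],"dp":[0,0,2],"grip":0.9},{"rotation":[0,0,0],"dp":[0,0,2],"grip":1},{"rotation":[0,0,0],"dp":[0,0,2],"grip":1},{"rotation":[0,0,0],"dp":[0,0,2],"grip":1},{"rotation":[0,0,0],"dp":[0,0,-20],"grip":1},{"rotation":[0,0,0],"dp":[0,0,-50],"grip":1},{"rotation":[0,0,0],"dp":[-20,0,-90],"grip":1},{"rotation":[0,0,0],"dp":[-60,0,-130],"grip":1},{"rotation":[0,0,0],"dp":[-100,0,-150],"grip":1},{"rotation":[0,0,0],"dp":[-120,0,-150],"grip":1},{"rotation":[0,0,0],"dp":[-120,0,-150],"grip":1}]'
python3 w.py w3
python3 - <<'E'
from h import *
for n in("scene","side"):
    im=optics.capture(n);cv2.imwrite(f"pics/{n}3.png",im[:,:,::-1]);K,T=model(n)
    for c in blobs(im,*Y):
        b=cv2.boundingRect(c.astype(np.int32)); print(n,b,ray(K,T,[b[0]+b[2]/2-.5,b[1]+b[3]/2-.5],.031)[0].round(4))
E
```

```text
t: 7.6
tool_pos: [0.4509, -0.2922, 0.1713]
tool_rot: [[0.976, 0.22, 0.001], [0.22, -0.976, -0.001], [0.0, 0.001, -1.0]]
ft_force: [0.3, -0.4, 0.1]
grip_width: 0.0913
grasp_force: 0.0
7.65 [ 0.4524 -0.292   0.1706] [[0.975, 0.22, 0.001], [0.22, -0.975, -0.001], [0.001, 0.001, -1.0]]
(254, 77, 44, 19) [ 0.5554 -0.2693  0.021 ] tool mm [105.3   0.4 149.7]
(19, 64, 38, 44) [ 0.5066 -0.0507  0.021 ] tool mm [ 105.9 -223.6  149.5]
(33, 61, 59, 55) [ 0.5094 -0.0733  0.021 ] tool mm [ 103.6 -200.9  149.5]
(255, 43, 40, 32) [ 0.5785 -0.2631  0.021 ] tool mm [129.2  -0.5 149.7]
scene (383, 323, 41, 43) [0.531  0.3228 0.031 ]
scene (343, 257, 29, 31) [0.4813 0.2094 0.031 ]
scene (209, 173, 26, 32) [ 0.5066 -0.0751  0.031 ]
scene (118, 142, 28, 30) [ 0.5681 -0.266   0.031 ]
side (365, 342, 29, 30) [ 0.5677 -0.2714  0.031 ]
side (438, 0, 122, 154) [1.131  0.3833 0.031 ]
```

View pics/w3.png

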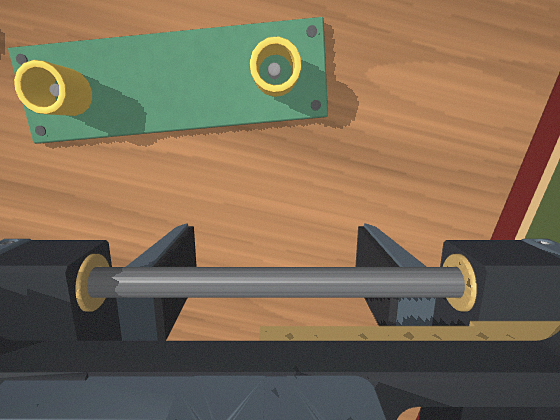

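View pics/scene3.png

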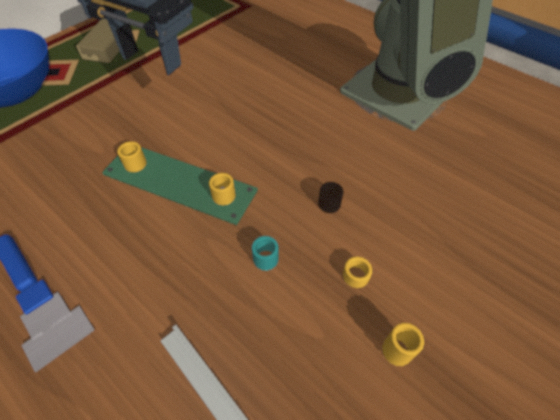

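The sleeve stands upright around the post: wrist view (275,65) with the post inside the bore, scene view (132,157). The other sleeves have not moved.

```bash
python3 -c "
from bench import ctrl;print(ctrl.job_done())"
```

```text
the job is handed in; nothing more can be done
None
```

I put the 42 mm sleeve upright over the bare post, left the other two sleeves where they stood, and handed the job in at about 8 s of the 29 s limit; the hand-in gave no verdict.

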